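Lay out the sharpening stones from their stack

ROBOT

A 6-joint arm with a two-finger parallel gripper is mounted at the origin on the work surface. World frame = base frame: x ahead of the robot, y to its left, z up, the work surface at z = 0. Lengths are in m, angles in degrees, forces in N, time in s.
With the tool pointing down it reaches from about 0.4 to 0.825 m from the base axis. Payload 7 kg.
Tool frame: the origin (TCP) lies between the finger pads; the fingertips stand 14 mm ahead of it and the grasp point (between the pads) lies 5 mm behind it; z points along the fingers, y is the line along which they close (so a half turn about z gives the same grasp; the last joint's range is limited). The gripper opens to 88 mm and grips with 3 to 60 N. Pads are 19 mm wide; open, the fingers measure 130 mm over their backs; the gripper's body (78 mm by 193 mm) begins 47 mm behind the grasp point.
Start: joints at [-49.326, 20.546, 0.682, 0, -70.136, -16.507], TCP at [0.276, -0.616, 0.241] pointing down, gripper open.
Joint ranges: [-176.03, 176.03], [-82.01, 121.73], [-58.28, 71.71], [-173.87, 95.51], [-174.79, -0.11], [-173.66, 173.66]. Speed limits (degrees/s): [136.94, 136.94, 172.46, 180, 180, 180].

INTERFACE

Orientations are given as [roll, pitch, yaw] about the fixed x, y, z axes, in that order (R = Rz(yaw) Ry(pitch) Rx(roll)).
In Python, from plant import status, cams, job gives the robot as it stands. The module is installed in compiled form; this text tells all that it offers.
- The arm moves only by the tool step_arm, never from a script. Its arguments are lists of equal length, an entry for each row: "xyz": the shift along the tool's x, y, z each as a share of 20 cm, from -1 to 1, a list of three; "yaw": the turn about the tool's z as a share of 360 degrees, from -1 to 1; "claw": the closure, from -1 (fully open) to 1 (shut). A call has 1 to 20 rows; each row is the pose to reach, as a shift and turn from the pose commanded when the call began, along the tool's axes at that moment, turning the shorter way round; what a row does not reach only later rows make up. A row lasts 1/12 s, in which the tool goes at most 41.7 mm and 7.16 degrees, less where a joint would pass 70% of its speed; a pose out of reach is approached as far as the arm can. A call with a number of a shift or a turn outside -1 to 1 is refused whole. A call with a gripper value outside its range is refused whole. The fingers move at their own pace and stop on an object; "grip_force" is the grip in N (left out, the last holds). Time passes only in rows, so rows that repeat a pose let the fingers close. It gives the time, the measured TCP pose, the force, the opening and the grip force at its end, in the units of the state.
- status.get_state(): the state, without advancing time (a new reading comes with each control period).
- cams.capture(name): name is "scene" or "top" or "wrist"; returns (picture, depth): 400x640x3 uint8, blue, green, red; 400x640 float32, m along the optical axis (not along the pixel's ray), 0 where there is no reading.
- cams.calibration(name): a dict with "mtx" (3x3 intrinsics, pixels), "D" ([k1, k2, p1, p2, k3] as OpenCV has them; the pictures are not rectified), "camera_from_world" (4x4, takes a point from world to camera coordinates); the wrist camera has in their place "T_tool_cam" (4x4, takes a point from camera to tool coordinates, whose origin is the TCP and whose axes are the flange's). Camera axes: x right, y down, z forward; pixel columns grow to the right and rows downward; lengths in m; the calibration is good to about 2 mm. A picture is of the moment at which its call begins: read the wrist's pose just before it. calibration takes no time and is no camera call.
- job.close_job(): hands the job in; it is judged then, once.
The state is a dict: "time_s": time; "joints": joint angles; "qd": joint speeds; "joint_torque": joint torques, N m; "tcp_pos": TCP position; "eef_rot": TCP orientation; "contact_force": force on the tool from outside, world axes, zero at the start; "moment": the same for the moment, N m; "gripper_width": finger opening in m; "gripper_force": force on a finger pad.
Only numpy, scipy, OpenCV 4.12 (cv2) and the standard library are available. Lean on these libraries where they do the work, as an engineer would, in place of code of your own. Each camera call takes 0.05 s, during which the arm holds its last target. There are 200 camera calls.

TASK

Get the carver's sharpening things ready: take the stack apart from the top down, one piece after another, and lay each of the four pieces - slip stone, round stone, bench stone, strop block - flat, right way up, in the wooden tray that is made to its shape and size, leaving it lying free there inside the rim. Lower each piece into its tray rather than dropping it, for the stones chip, and do not knock over or shove aside the oil bottle or the pencil jar.

Things in the scene. Friction and masses are not known exactly. Their poses are not given: they have to be found in the camera images.
- slip_mid (a point): slip stone: small pale oblong stone bar, 100 x 26 x 24 mm high with rounded edges, about 0.13 kg, topmost of the stack, lying roughly crosswise to the pieces below (its ends overhang the round stone). Point: its centre, 12 mm above its underside; x along its length, y across its 26 mm width, z up.
- puck_mid (a point): round stone: dark brown-grey puck, 50 mm diameter, 30 mm high, about 0.14 kg, under the slip stone and on the bench stone. Point: its centre, 15 mm above its underside; z up along its axis.
- stone_mid (a point): bench stone: plain grey oblong stone, 150 x 54 x 28 mm high, about 0.48 kg, under the round stone and on the strop block. Point: its centre, 14 mm above its underside; x along its length, y across its 54 mm width, z up.
- strop_mid (a point): strop block: wooden block with a brown leather top (right way up is leather up), 200 x 60 x 26 mm high, about 0.22 kg, lowest of the stack, standing on the bench. Point: its centre, 13 mm above its underside; x along its length, y across its 60 mm width, z up.
- slip_seat (a point): tray for the slip stone: smallest oblong tray of dark wood, fixed to the bench, inside 116 x 42 mm (8 mm play all round), outside 126 x 52 mm. Point: centre of its inner floor, 5 mm above the bench; a rim 5 mm thick stands 4 mm above that floor all round. x along its length, z up.
- puck_seat (a point): tray for the round stone: the only round tray, dark wood, fixed, inside diameter 66 mm, outside 76 mm. Point: centre of its inner floor, 5 mm above the bench; the rim stands 4 mm above that floor. z up.
- stone_seat (a point): tray for the bench stone: middle-sized oblong tray of dark wood, fixed, inside 166 x 70 mm, outside 176 x 80 mm. Point: centre of its inner floor, 5 mm above the bench; the rim (5 mm thick) stands 4 mm above that floor. x along its length, z up.
- strop_seat (a point): tray for the strop block: largest oblong tray of dark wood, fixed, inside 216 x 76 mm, outside 226 x 86 mm. Point: centre of its inner floor, 5 mm above the bench; the rim (5 mm thick) stands 4 mm above that floor. x along its length, z up.
- oil: bystander: amber glass bottle of honing oil with black cap, 44 mm diameter, 120 mm high, standing loose among the trays. Origin: centre of its underside; z up.
- jar: bystander: steel jar holding pencils, 72 mm diameter, 90 mm high (pencils reach 146 mm), standing loose near the trays. Origin: centre of its underside; z up.
Not all that is in view belongs to the job. What is meant by the part that bears slip_mid is not blue, purple or yellow, and is the smaller of those in its own colour.

How it is judged:
By the outcome, as a careful person would: the job done as asked, in the order asked, and still so for the second after the job is handed in, with the robot touching nothing.
It also fails if it takes over 112 s, if anything falls off the work surface, if the arm or the gripper's body presses on something with over 40 N, if the wrist force passes 120 N, or if a joint passes its speed limit or range.

## Working session

There is one attempt and no reset: what is moved stays moved. The work goes in short steps, Python scripts to look and compute and a tool call to move; the robot and the scene stay as the last step left them, time stands still between calls to the robot, and variables do not carry over. Pictures are saved under pics/ and viewed, at most 14 in all, crops included, and the job is handed in when it is done.

Besides the shell and the picture viewer there is one more tool, called after "Emit:" by a JSON object that holds its "api" and its "payload", one argument or row to a line. step_arm: Moves the arm, as the interface text tells. Shift numbers are shares of 20 cm and turn numbers shares of 360 degrees, none past 1 either way. Its arguments: {"type":"object","properties":{"xyz":{"type":"array"},"yaw":{"type":"array"},"claw":{"type":"array"},"grip_force":{"type":"number"}},"required":["xyz","yaw","claw"]}

```bash
mkdir -p pics; python3 - <<'E'
from plant import status,cams,job
import cv2,numpy as np
print(status.get_state())
for n in("top","scene"):
    p,d=cams.capture(n); cv2.imwrite(f"pics/{n}0.png",p); np.save(f"{n}_d.npy",d)
    c=cams.calibration(n); print(n,{k:np.round(v,4).tolist() for k,v in c.items()})
E
```

```text
{'time_s': 0.0, 'joints': array([-4.93245971e+01,  2.05927976e+01,  6.32603328e-01, -2.13054126e-02,
       -7.01368926e+01, -1.65072507e+01]), 'qd': array([-0.03143308, -0.0550661 ,  0.02287749,  0.09122494,  0.05721503,
        0.07406934]), 'joint_torque': array([-1.19537628e-03, -5.82718670e+01,  2.93055439e+01,  6.99739069e+00,
        6.70002846e-03, -2.31056301e-04]), 'tcp_pos': array([ 0.27613913, -0.61539921,  0.23959469]), 'eef_rot': array([ 1.79901223e+02, -8.38605844e-03, -1.55839097e+02]), 'contact_force': array([0.18237346, 0.9505264 , 0.67652473]), 'moment': array([-0.01035168,  0.00318567, -0.01123722]), 'gripper_force': 0.0, 'gripper_width': 0.08791274513665127}
top {'mtx': [[469.8647, 0.0, 320.846], [0.0, 469.8647, 197.7461], [0.0, 0.0, 1.0]], 'D': [-0.1074, 0.0, 0.0, 0.0, 0.0], 'camera_from_world': [[0.0116, -0.9999, -0.0037, -0.0647], [-0.9957, -0.0112, -0.0914, 0.5054], [0.0914, 0.0047, -0.9958, 1.5958], [0.0, 0.0, 0.0, 1.0]]}
scene {'mtx': [[396.9275, 0.0, 317.3413], [0.0, 396.9275, 199.4208], [0.0, 0.0, 1.0]], 'D': [0.0099, 0.0, 0.0, 0.0, 0.0], 'camera_from_world': [[0.7265, 0.6871, 0.0112, -0.3053], [0.4658, -0.4805, -0.743, -0.2083], [-0.5052, 0.545, -0.6691, 1.4199], [0.0, 0.0, 0.0, 1.0]]}
```

View pics/top0.png

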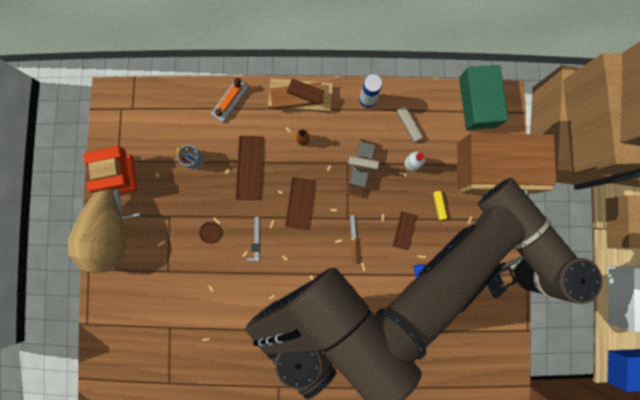

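View pics/scene0.png

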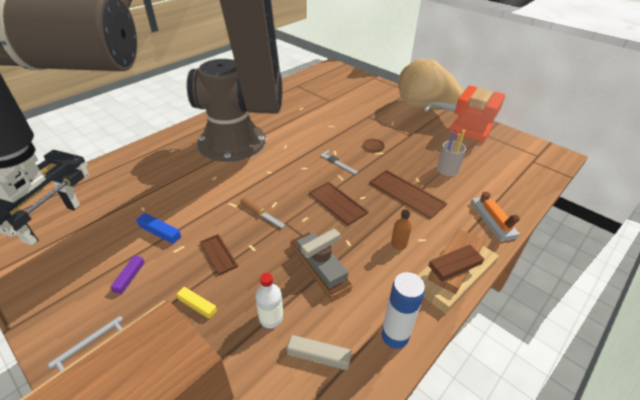

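Candidate slip stones in the top view: pale bar on the stack at (363,163), and pale bar lying alone at (409,125). The first fits, being the smaller pale one and topmost of the stack. The trays are slip (404,231), stone (301,204), strop (250,167) and round (210,232). The oil is at (302,137) and the jar at (190,155), with a white bottle at (415,160) near the stack.

```bash
cat > h.py <<'E'
import numpy as np,cv2
from plant import status,cams
from scipy.spatial.transform import Rotation as R
def cam_world(n,st=None):
    c=cams.calibration(n)
    if n!="wrist": return c,np.linalg.inv(c["camera_from_world"])
    T=np.eye(4);T[:3,:3]=R.from_euler("xyz",st["eef_rot"],degrees=True).as_matrix();T[:3,3]=st["tcp_pos"]
    return c,T@c["T_tool_cam"]
def rays(n,c,shape=(400,640)):
    u,v=np.meshgrid(np.arange(shape[1]),np.arange(shape[0]))
    p=cv2.undistortPoints(np.stack([u,v],-1).reshape(-1,1,2).astype(np.float64),c["mtx"],c["D"]).reshape(*shape,2)
    return np.dstack([p,np.ones(shape)])
def cloud(n,d,st=None):
    c,W=cam_world(n,st); r=rays(n,c)
    return (r*d[...,None])@W[:3,:3].T+W[:3,3]
def plane(n,z,st=None):
    "world xy of every pixel if it lay at height z"
    c,W=cam_world(n,st); r=rays(n,c)@W[:3,:3].T
    return W[:3,3]+r*((z-W[2,3])/r[...,2])[...,None]
def rect(xy):
    (c,s,a)=cv2.minAreaRect((np.asarray(xy)*1000).astype(np.float32))
    if s[0]<s[1]: s=s[::-1];a+=90
    return np.round(c,1),np.round(s,1),round((a+90)%180-90,1)
def blob(mask,seed):
    n,l,_,_=cv2.connectedComponentsWithStats(mask.astype(np.uint8)); 
    return l==l[seed[1],seed[0]] if l[seed[1],seed[0]] else np.zeros_like(mask)
E
python3 - <<'E'
from h import *
p=cv2.imread("pics/top0.png");d=np.load("top_d.npy");X=cloud("top",d)
print("table z",np.median(X[180:220,330:345,2]))
g=p.astype(int)
print([ (s,p[s[1],s[0]]) for s in [(404,231),(301,204),(250,167),(210,232),(330,190)]])
br=cv2.GaussianBlur(p,(3,3),0)[...,2]
P=plane("top",.009)
for n,s in dict(slip=(404,231),stone=(301,204),strop=(250,167),puck=(210,232)).items():
    m=blob(br<np.uint8(min(255,(int(np.median(br[s[1]-3:s[1]+4,s[0]-3:s[0]+4]))+145)//2)),s)
    print(n,m.sum(),rect(P[m][:,:2]),P[m][:,:2].mean(0).round(4))
sub=np.zeros(d.shape,bool);sub[130:200,335:390]=1
for lo,hi in((.012,.04),(.045,.062),(.07,.09),(.095,.125)):
    m=sub&(X[...,2]>lo)&(X[...,2]<hi); print(lo,m.sum(),np.median(X[m][:,2]) if m.any() else 0, rect(X[m][:,:2]) if m.sum()>5 else 0)
for n,(x0,x1,y0,y1) in dict(oil=(290,315,125,150),jar=(175,205,140,170),white=(400,428,148,175),bar=(395,428,105,145)).items():
    m=np.zeros(d.shape,bool);m[y0:y1,x0:x1]=1;m&=X[...,2]>.015; print(n,X[m].max(0).round(3),X[m].min(0).round(3))
cr=cv2.resize(p[120:200,320:440],None,fx=6,fy=6,interpolation=cv2.INTER_CUBIC);cv2.imwrite("pics/crop1.png",cr)
E
```

```text
table z 0.0014686538446541109
[((404, 231), array([30, 53, 86], dtype=uint8)), ((301, 204), array([31, 53, 88], dtype=uint8)), ((250, 167), array([36, 51, 87], dtype=uint8)), ((210, 232), array([35, 56, 94], dtype=uint8)), ((330, 190), array([ 52,  84, 117], dtype=uint8))]
slip 57917 (array([ 278.1, -177.3]), array([2102.9,  935.8]), 88.8) [ 0.2329 -0.2444]
stone 57917 (array([ 278.1, -177.3]), array([2102.9,  935.8]), 88.8) [ 0.2329 -0.2444]
strop 56565 (array([ 277.3, -219.4]), array([2018.7,  935.8]), 88.8) [ 0.2312 -0.2443]
puck 444 (array([381.7, 323.5]), array([80. , 78.7]), 46.5) [0.3824 0.323 ]
0.012 294 0.026156809809235626 (array([ 619. , -202.3]), array([215.4, 137.2]), 3.5)
0.045 479 0.055489590307361336 (array([ 622.1, -197.3]), array([151.5,  53.9]), -13.8)
0.07 57 0.08425288773083728 (array([ 619.3, -192.6]), array([49.2, 39.3]), -0.3)
0.095 253 0.10880326712239685 (array([ 618. , -196.9]), array([99.5, 27.3]), 79.2)
oil [0.735 0.028 1.635] [ 0.358 -0.067  0.016]
jar [0.674 0.428 1.635] [ 0.358 -0.067  0.015]
white [ 0.661 -0.067  1.635] [ 0.358 -0.402  0.016]
bar [ 0.841 -0.067  1.635] [ 0.358 -0.411  0.015]
```

View pics/crop1.png

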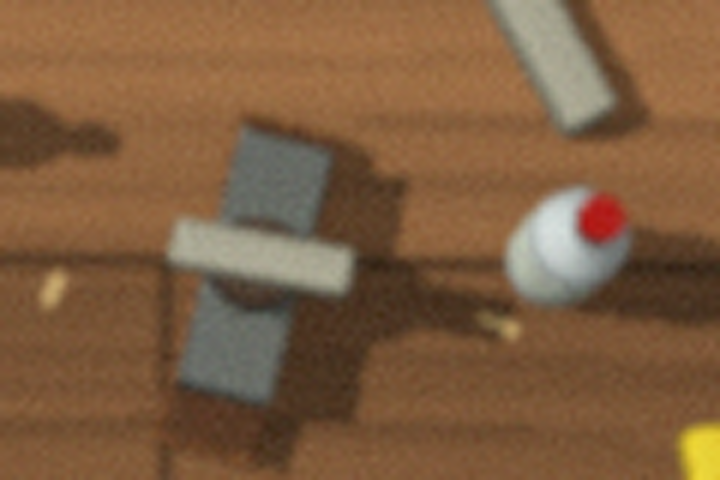

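The crop shows the pale slip stone crosswise on the round stone, at crop (262,256). It sits on the grey bench stone, with the white bottle to the right. The measured size of 99.5 x 27 mm at z 0.109 confirms it is the slip stone. Next, the trays and bystanders.

```bash
python3 - <<'E'
from h import *
p=cv2.imread("pics/top0.png");d=np.load("top_d.npy");X=cloud("top",d);ok=d>0
P=plane("top",.009);br=cv2.GaussianBlur(p,(3,3),0)[...,2]
for n,(x0,x1,y0,y1),c in (("slip",(388,420,206,255),(404,231)),("stone",(280,322,170,237),(301,204)),("strop",(230,270,128,208),(250,167)),("puck",(195,225,218,247),(210,232))):
    w=np.zeros(d.shape,bool);w[y0:y1,x0:x1]=1
    for t in (95,105,112):
        m=blob(w&(br<t),c); xy=P[m][:,:2]; print(n,t,m.sum(),rect(xy) if m.sum()>9 else 0)
    h=w&ok&(X[...,2]>.0045)&(X[...,2]<.02); print("   depth",h.sum(),rect(X[h][:,:2]) if h.sum()>9 else 0)
for n,(x0,x1,y0,y1) in dict(oil=(290,315,125,150),jar=(175,205,140,170),white=(400,428,148,175),bar=(395,428,105,145)).items():
    m=np.zeros(d.shape,bool);m[y0:y1,x0:x1]=1;m&=ok&(X[...,2]>.015); print(n,X[m].max(0).round(3),X[m].min(0).round(3))
st=status.get_state();print(R.from_euler("xyz",st["eef_rot"],degrees=True).as_matrix().round(3).tolist())
print(cams.calibration("wrist"))
E
```

```text
slip 95 556 (array([ 397.4, -351.7]), array([119.4,  61.6]), -14.7)
slip 105 635 (array([ 403.3, -334.9]), array([125.8, 103.3]), -18.7)
slip 112 691 (array([ 401.1, -337. ]), array([126.4, 105.4]), -14.7)
   depth 634 (array([ 398.7, -347.1]), array([167.5, 108.9]), -0.2)
stone 95 1199 (array([487.6,   9.6]), array([173.3,  89.7]), -7.3)
stone 105 1318 (array([488.4,  10.4]), array([180.9, 122.4]), -10.6)
stone 112 1415 (array([486.2,   6.2]), array([181.9, 142. ]), -5.8)
   depth 1190 (array([489.3,  12.3]), array([230.8, 143.8]), 0.7)
strop 95 1654 (array([610.2, 201.9]), array([220.2, 120.4]), 0.7)
strop 105 1775 (array([610.3, 193.2]), array([227.3, 138. ]), 0.7)
strop 112 1871 (array([610.3, 193.1]), array([227.3, 138. ]), 0.7)
   depth 1447 (array([613. , 193.6]), array([283.4, 139.7]), 1.3)
puck 95 378 (array([381.4, 322.8]), array([79. , 69.8]), 64.7)
puck 105 406 (array([383.5, 321.8]), array([84.7, 69.5]), -89.1)
puck 112 432 (array([381.8, 323.5]), array([80. , 78.7]), 46.5)
   depth 382 (array([383.6, 327.3]), array([105.4,  97.6]), -89.1)
oil [0.735 0.028 0.127] [ 0.692 -0.013  0.016]
jar [0.674 0.428 0.154] [0.602 0.356 0.015]
white [ 0.661 -0.349  0.159] [ 0.607 -0.402  0.016]
bar [ 0.841 -0.323  0.044] [ 0.704 -0.411  0.015]
[[-0.912, -0.409, -0.001], [-0.409, 0.912, 0.001], [0.0, 0.001, -1.0]]
{'mtx': array([[285.9235668 ,   0.        , 322.80290207],
       [  0.        , 285.9235668 , 195.75097103],
       [  0.        ,   0.        ,   1.        ]]), 'D': array([-0.00162201,  0.        ,  0.        ,  0.        ,  0.        ]), 'T_tool_cam': array([[ 3.99318418e-04, -9.57671404e-01, -2.87863374e-01,
         7.88108539e-02],
       [ 9.99999754e-01,  2.16552993e-04,  6.66745856e-04,
        -1.37581076e-03],
       [-5.76185765e-04, -2.87863570e-01,  9.57671255e-01,
        -1.44062756e-01],
       [ 0.00000000e+00,  0.00000000e+00,  0.00000000e+00,
         1.00000000e+00]])}
```

```bash
cat > plan.py <<'E'
# usage: plan.py x,y,z,psi x,y,z,psi ...  -> shares per waypoint, from the commanded pose (cmd.json); last becomes commanded
import sys,json,os,numpy as np
c=json.load(open("cmd.json")) if os.path.exists("cmd.json") else [.276,-.616,.241,-155.833]
a=np.radians(c[3]);M=np.array([[np.cos(a),np.sin(a),0],[np.sin(a),-np.cos(a),0],[0,0,-1]])  # columns: tool axes
for w in sys.argv[1:]:
    x,y,z,p=map(float,w.split(","))
    s=np.round(M.T@(np.array([x,y,z])-c[:3])/.2,3); t=round(-((p-c[3]+180)%360-180)/360,4)
    rows=max(np.linalg.norm(s)*.2/.0417,abs(t)*360/7.16)
    print(s.tolist(),t,"rows>=%.1f"%rows,"TOO FAR" if abs(s).max()>1 else "")
n=np.array(c[:3])+M@s*.2
json.dump([*n.tolist(),c[3]-t*360],open("cmd.json","w"))
E
python3 plan.py .36,-.45,.24,-125; python3 plan.py .44,-.32,.26,-100.8
```

```text
[-0.723, 0.585, 0.005] -0.0856 rows>=4.5 
[-0.762, 0.046, -0.1] -0.0673 rows>=3.7
```

Emit:
{"api": "step_arm", "payload": {
  "xyz": [
    [-0.36, 0.29, 0.003],
    [-0.723, 0.585, 0.005],
    [-0.723, 0.585, 0.005],
    [-0.723, 0.585, 0.005],
    [-0.723, 0.585, 0.005],
    [-0.723, 0.585, 0.005],
    [-0.723, 0.585, 0.005]
  ],
  "yaw": [-0.02, -0.04, -0.06, -0.0856, -0.0856, -0.0856, -0.0856],
  "claw": [-1, -1, -1, -1, -1, -1, -1],
  "grip_force": 25
}}

```text
time_s: 0.68
tcp_pos: [0.361, -0.4489, 0.2398]
eef_rot: [-180.0, 0.0, -124.9]
contact_force: [-0.2, -1.1, 0.0]
gripper_width: 0.0877
gripper_force: 0.0
```

Emit:
{"api": "step_arm", "payload": {
  "xyz": [
    [-0.2, 0.01, -0.03],
    [-0.4, 0.02, -0.05],
    [-0.6, 0.03, -0.08],
    [-0.762, 0.046, -0.1],
    [-0.762, 0.046, -0.1],
    [-0.762, 0.046, -0.1],
    [-0.762, 0.046, -0.1],
    [-0.762, 0.046, -0.1]
  ],
  "yaw": [-0.018, -0.036, -0.054, -0.0673, -0.0673, -0.0673, -0.0673, -0.0673],
  "claw": [-1, -1, -1, -1, -1, -1, -1, -1]
}}

```text
time_s: 1.35
tcp_pos: [0.4395, -0.3209, 0.2591]
eef_rot: [179.9, 0.0, -100.9]
contact_force: [-0.2, -0.1, -0.6]
gripper_width: 0.0875
gripper_force: 0.0
```

```bash
python3 - <<'E'
from h import *
st=status.get_state();print(st["tcp_pos"],st["eef_rot"],st["joints"])
p,d=cams.capture("wrist");cv2.imwrite("pics/w1.png",p);np.savez("w1.npz",d=d,p=st["tcp_pos"],r=st["eef_rot"])
p,d=cams.capture("top");cv2.imwrite("pics/top1.png",p);np.save("top1_d.npy",d)
E
```

```text
[ 0.43954711 -0.32085231  0.25910659] [ 1.79944335e+02  6.77337908e-05 -1.00935652e+02] [-1.54878006e+01  7.55676418e+00 -1.42267508e+01  4.68318244e-03
 -6.82719804e+01  4.55041237e+00]
```

View pics/w1.png

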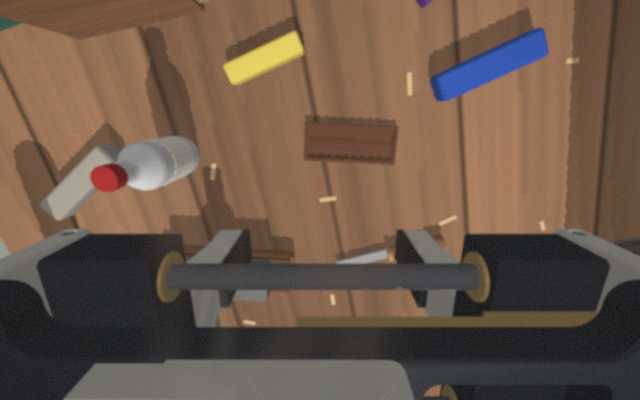

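The wrist view shows the slip tray at (350,141), with the yellow, blue and purple distractors around it and the white bottle at (150,165).

```bash
python3 - <<'E'
from h import *
z=np.load("w1.npz");st=dict(tcp_pos=z["p"],eef_rot=z["r"]);p=cv2.imread("pics/w1.png");br=cv2.GaussianBlur(p,(3,3),0)[...,2]
P=plane("wrist",.009,st);w=np.zeros(br.shape,bool);w[105:180,285:415]=1
print(br[141,335:415:4],br[100:185:4,350])
for t in(90,100,110):
    m=blob(w&(br<t),(350,148));m=cv2.morphologyEx(m.astype(np.uint8),cv2.MORPH_OPEN,np.ones((5,5)))>0
    print(t,m.sum(),rect(P[m][:,:2]) if m.sum()>9 else 0)
# other trays from top1, opened masks
p=cv2.imread("pics/top1.png");hsv=cv2.cvtColor(p,cv2.COLOR_BGR2HSV);br=cv2.GaussianBlur(p,(3,3),0)[...,2];P=plane("top",.009)
for n,(x0,x1,y0,y1),c in (("slip",(388,420,206,255),(404,231)),("stone",(280,322,170,237),(301,204)),("strop",(230,270,128,208),(250,167)),("puck",(195,225,218,247),(210,232))):
    w=np.zeros(br.shape,bool);w[y0:y1,x0:x1]=1
    for t in (95,102,110):
        m=cv2.morphologyEx((w&(br<t)).astype(np.uint8),cv2.MORPH_OPEN,np.ones((7,7)));m=blob(m>0,c);print(n,t,m.sum(),rect(P[m][:,:2]) if m.sum()>9 else 0)
cv2.imwrite("pics/crop2.png",cv2.resize(p[120:260,190:330],None,fx=4,fy=4,interpolation=cv2.INTER_CUBIC))
E
```

```text
[104 104 103 103 102 102 104 103 104 104 106 107 108 108 102 110 158 157
 157 156] [144 143 142 141 130  96  98 110 107 110 100 107 108 111  92 103 127 128
 130 131 131 132]
90 0 0
100 0 0
110 0 0
slip 95 975 (array([ 410.9, -354.3]), array([142.3,  94.7]), 0.4)
slip 102 1008 (array([ 409.1, -354.5]), array([145.6,  94.8]), 0.6)
slip 110 1044 (array([ 409.1, -351. ]), array([145.6, 101.8]), 0.6)
stone 95 1205 (array([487.3,  10.3]), array([173.3,  87. ]), -6.3)
stone 102 1277 (array([487.8,  11.1]), array([177.6,  89. ]), -6.7)
stone 110 1361 (array([486.7,  10.4]), array([181.7,  93.9]), -6.3)
strop 95 1632 (array([610.2, 191.5]), array([220.1,  94.9]), 0.4)
strop 102 1686 (array([610.1, 191.7]), array([220.2,  98.5]), 0.4)
strop 110 1834 (array([610.1, 201.7]), array([228.3, 120.2]), 1.4)
puck 95 362 (array([383.5, 323.6]), array([74.4, 62.6]), -89.1)
puck 102 393 (array([383.5, 321.8]), array([77.8, 69.5]), -89.1)
puck 110 415 (array([383.5, 323.6]), array([81.4, 69.5]), -89.1)
```

View pics/crop2.png

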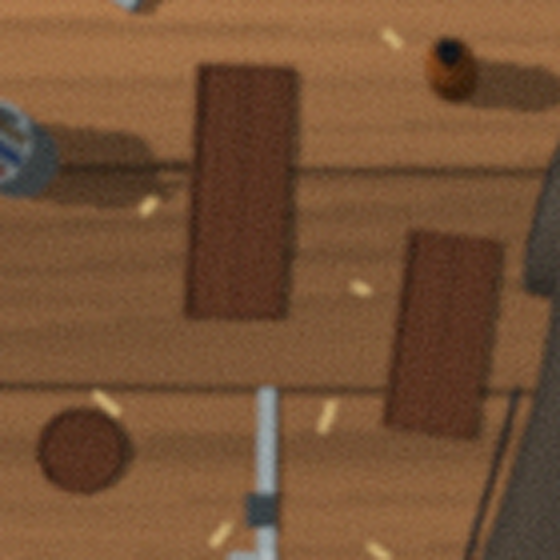

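```bash
python3 - <<'E'
from h import *
def pts(n,uv,z,st=None):
    c,W=cam_world(n,st);q=cv2.undistortPoints(np.float64(uv).reshape(-1,1,2),c["mtx"],c["D"]).reshape(-1,2)
    r=np.c_[q,np.ones(len(q))]@W[:3,:3].T;return (W[:3,3]+r*((z-W[2,3])/r[:,2:]))[:,:2]
def show(n,q):
    e=[np.linalg.norm(q[i]-q[(i+1)%4])*1000 for i in range(4)]
    l=(q[0]+q[1]-q[2]-q[3]) if e[1]>e[0] else (q[1]+q[2]-q[0]-q[3])
    print(n,q.mean(0).round(4),np.round(e),np.degrees(np.arctan2(l[1],l[0])).round(1))
f=lambda a:np.float64(a)/4+[190,120]-.375
show("strop",pts("top",f([(199,63),(298,66),(286,319),(186,316)]),.009))
show("stone",pts("top",f([(410,229),(503,239),(477,438),(385,425)]),.009))
print("puck",pts("top",f([(83,450)]),.009),pts("top",f([(36,450),(130,450),(83,407),(83,494)]),.009))
z=np.load("w1.npz");st=dict(tcp_pos=z["p"],eef_rot=z["r"])
show("slip wrist",pts("wrist",[(305,118),(398,123.5),(394.5,164),(303,157.5)],.009,st))
for n,st,im,s in(("top",None,"top1",4),("wrist",st,"w1",1)):
    p=cv2.imread(f"pics/{im}.png").astype(float);r=cv2.GaussianBlur(p[...,1]/p[...,2],(5,5),0);P=plane(n,.009,st)
    for nm,(x0,x1,y0,y1),c in (("strop",(230,270,128,208),(250,167)),("stone",(280,322,170,237),(301,204)),("puck",(195,225,218,247),(210,232))) if n=="top" else (("slip",(285,415,105,180),(350,141)),):
        a=np.median(r[c[1]-4:c[1]+5,c[0]-4:c[0]+5]);b=np.median(r[y0:y1,x0:x0+4]);w=np.zeros(r.shape,bool);w[y0:y1,x0:x1]=1
        m=blob(w&(abs(r-a)<abs(r-b)),c);xy=P[m][:,:2];print(nm,round(a,3),round(b,3),m.sum(),rect(xy),xy.mean(0).round(4))
E
```

```text
strop [0.6124 0.1904] [ 88. 224.  88. 225.] -1.2
stone [0.4893 0.0114] [ 82. 175.  80. 172.] -6.5
puck [[0.3829919  0.32390732]] [[0.38234797 0.36539195]
 [0.38361604 0.28259333]
 [0.42037897 0.32503114]
 [0.34485423 0.32280731]]
slip wrist [ 0.3953 -0.3516] [125.  55. 128.  53.] 165.4
strop 0.575 0.695 1516 (array([611.5, 194.2]), array([224.9,  86.1]), -1.1) [0.6101 0.194 ]
stone 0.576 0.694 1122 (array([488.8,  14.6]), array([174.1,  79. ]), -7.1) [0.4881 0.0146]
puck 0.576 0.694 340 (array([381.7, 325.4]), array([70.7, 66. ]), -89.1) [0.3819 0.327 ]
slip 0.679 0.753 3483 (array([ 395.8, -348.9]), array([125.2,  52. ]), -13.7) [ 0.396  -0.3494]<stdin>:16: RuntimeWarning: divide by zero encountered in divide
<stdin>:16: RuntimeWarning: invalid value encountered in divide
```

```bash
python3 plan.py .618,-.197,.17,-100.8;python3 plan.py .618,-.197,.105,-100.8;
```

```text
[-0.771, -0.759, 0.45] 0.0 rows>=5.6 
[0.0, -0.0, 0.325] 0.0 rows>=1.6
```

Emit:
{"api": "step_arm", "payload": {
  "xyz": [
    [-0.2, -0.2, 0.0],
    [-0.4, -0.4, 0.1],
    [-0.6, -0.6, 0.25],
    [-0.771, -0.759, 0.4],
    [-0.771, -0.759, 0.45],
    [-0.771, -0.759, 0.45],
    [-0.771, -0.759, 0.45],
    [-0.771, -0.759, 0.45],
    [-0.771, -0.759, 0.45]
  ],
  "yaw": [0, 0, 0, 0, 0, 0, 0, 0, 0],
  "claw": [-1, -1, -1, -1, -1, -1, -1, -1, -1]
}}

```text
time_s: 2.2
tcp_pos: [0.6179, -0.1976, 0.1693]
eef_rot: [179.9, -0.0, -100.8]
contact_force: [-0.4, -0.1, 0.8]
gripper_width: 0.0875
gripper_force: 0.0
```

Emit:
{"api": "step_arm", "payload": {
  "xyz": [
    [0, 0, 0.08],
    [0, 0, 0.16],
    [0, 0, 0.24],
    [0, 0, 0.325],
    [0, 0, 0.325],
    [0, 0, 0.325],
    [0, 0, 0.325],
    [0, 0, 0.325],
    [0, 0, 0.325],
    [0, 0, 0.325],
    [0, 0, 0.325],
    [0, 0, 0.325],
    [0, 0, 0.325],
    [0, 0, 0.325],
    [0, 0, 0.325],
    [0, 0, 0.325]
  ],
  "yaw": [0, 0, 0, 0, 0, 0, 0, 0, 0, 0, 0, 0, 0, 0, 0, 0],
  "claw": [-1, -1, -1, -1, -1, -1, 1, 1, 1, 1, 1, 1, 1, 1, 1, 1]
}}

```text
time_s: 3.53
tcp_pos: [0.6181, -0.1967, 0.1045]
eef_rot: [180.0, -0.0, -100.8]
contact_force: [-1.8, 0.4, 0.5]
gripper_width: 0.0264
gripper_force: 0.6
```

```bash
python3 plan.py .618,-.197,.2,-100.8;python3 plan.py .51,-.27,.2,-147.5; python3 plan.py .3957,-.350,.12,165.8; python3 plan.py .3957,-.350,.04,165.8
```

```text
[0.0, -0.0, -0.475] 0.0 rows>=2.3 
[0.46, 0.462, -0.0] 0.1298 rows>=6.5 
[0.697, -0.031, 0.4] 0.1297 rows>=6.5 
[-0.0, 0.0, 0.4] -0.0 rows>=1.9
```

Emit:
{"api": "step_arm", "payload": {
  "xyz": [
    [0, 0, 0],
    [0, 0, 0],
    [0, 0, 0],
    [0, 0, 0],
    [0, 0, -0.03],
    [0, 0, -0.08],
    [0, 0, -0.16],
    [0, 0, -0.25],
    [0, 0, -0.34],
    [0, 0, -0.42],
    [0, 0, -0.475],
    [0, 0, -0.475],
    [0, 0, -0.475]
  ],
  "yaw": [0, 0, 0, 0, 0, 0, 0, 0, 0, 0, 0, 0, 0],
  "claw": [1, 1, 1, 1, 1, 1, 1, 1, 1, 1, 1, 1, 1]
}}

```text
time_s: 4.62
tcp_pos: [0.6184, -0.1967, 0.2002]
eef_rot: [-179.9, 0.0, -100.8]
contact_force: [-0.6, -0.7, -2.0]
gripper_width: 0.0259
gripper_force: 25.0
```

Emit:
{"api": "step_arm", "payload": {
  "xyz": [
    [0.04, 0.04, 0],
    [0.1, 0.1, 0],
    [0.18, 0.18, 0],
    [0.26, 0.26, 0],
    [0.34, 0.34, 0],
    [0.41, 0.41, 0],
    [0.46, 0.462, 0],
    [0.46, 0.462, 0],
    [0.46, 0.462, 0],
    [0.46, 0.462, 0]
  ],
  "yaw": [0.012, 0.026, 0.042, 0.058, 0.075, 0.092, 0.108, 0.12, 0.1298, 0.1298],
  "claw": [1, 1, 1, 1, 1, 1, 1, 1, 1, 1]
}}

```text
time_s: 5.45
tcp_pos: [0.5093, -0.2698, 0.1984]
eef_rot: [179.9, -0.1, -147.7]
contact_force: [0.2, 0.4, -2.1]
gripper_width: 0.026
gripper_force: 25.0
```

Emit:
{"api": "step_arm", "payload": {
  "xyz": [
    [0.05, 0, 0.0],
    [0.13, -0.005, 0.0],
    [0.23, -0.01, 0.05],
    [0.33, -0.015, 0.12],
    [0.43, -0.02, 0.2],
    [0.53, -0.024, 0.28],
    [0.62, -0.028, 0.34],
    [0.67, -0.03, 0.38],
    [0.697, -0.031, 0.4],
    [0.697, -0.031, 0.4],
    [0.697, -0.031, 0.4]
  ],
  "yaw": [0.012, 0.026, 0.042, 0.058, 0.075, 0.092, 0.108, 0.12, 0.1297, 0.1297, 0.1297],
  "claw": [1, 1, 1, 1, 1, 1, 1, 1, 1, 1, 1]
}}

```text
time_s: 6.37
tcp_pos: [0.3957, -0.3498, 0.119]
eef_rot: [180.0, -0.1, 166.0]
contact_force: [0.8, -0.6, -0.8]
gripper_width: 0.0255
gripper_force: 25.0
```

```bash
cat > look.py <<'E'
# usage: look.py name -> wrist picture pics/name.png and name.npz
import sys
from h import *
n=sys.argv[1];st=status.get_state();p,d=cams.capture("wrist");cv2.imwrite(f"pics/{n}.png",p);np.savez(n+".npz",d=d,p=st["tcp_pos"],r=st["eef_rot"])
print(st["time_s"],st["tcp_pos"].round(4),st["eef_rot"].round(2),st["gripper_width"])
E
python3 look.py w2
```

```text
6.3667 [ 0.3957 -0.3498  0.119 ] [ 1.7999e+02 -8.0000e-02  1.6597e+02] 0.025540160331118406
```

View pics/w2.png

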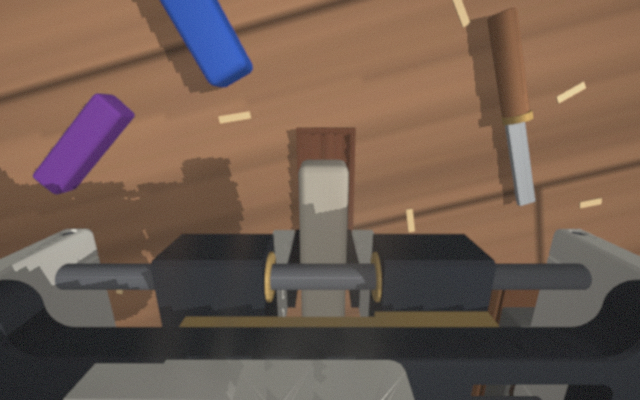

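The slip stone is held at (324,200), lined up with the tray. The tray's end edge runs from (298,128) to (355,127).

```bash
cat >> h.py <<'E'
def pts(n,uv,z,st=None):
    c,W=cam_world(n,st);q=cv2.undistortPoints(np.float64(uv).reshape(-1,1,2),c["mtx"],c["D"]).reshape(-1,2)
    r=np.c_[q,np.ones(len(q))]@W[:3,:3].T;return (W[:3,3]+r*((z-W[2,3])/r[:,2:]))[:,:2]
def local(xy,st):
    "world xy -> along tool x,y from TCP, mm"
    a=np.radians(st["eef_rot"][2]);v=(xy-st["tcp_pos"][:2])*1000
    return np.c_[v@[np.cos(a),np.sin(a)],v@[np.sin(a),-np.cos(a)]].round(1)
def load(n):
    z=np.load(n+".npz");return dict(tcp_pos=z["p"],eef_rot=z["r"]),z["d"],cv2.imread(f"pics/{n}.png")
E
python3 - <<'E'
from h import *
st,d,p=load("w2")
print("tray end",local(pts("wrist",[(298,128),(355,127),(295,225),(353,225)],.009,st),st).tolist())
print("slip end",local(pts("wrist",[(303,164),(346,164),(301,220),(347,220)],.123,st),st).tolist())
b=local(cloud("wrist",d,st)[165:225,300:350].reshape(-1,3)[:,:2],st);z=cloud("wrist",d,st)[165:225,300:350,2].ravel();k=(z>.11)&(z<.135);print(z[k].mean(),rect(b[k]/1000),b[k].max(0),b[k].min(0))
print(z.min())
E
```

```text
tray end [[62.9, -23.0], [63.8, 26.4], [-27.5, -28.0], [-27.5, 27.4]]
slip end [[52.1, -11.4], [52.1, 9.9], [22.4, -13.0], [22.4, 11.1]]
0.12207622005371077 (array([34.9, -1. ]), array([32.6, 25.1]), 1.1) [51.2 11.4] [ 18.4 -13.9]
0.003447722290973676
```

```bash
python3 plan.py .3957,-.350,.0262,165.8
```

```text
[-0.0, 0.0, 0.069] -0.0 rows>=0.3
```

Emit:
{"api": "step_arm", "payload": {
  "xyz": [
    [0, 0, 0.05],
    [0, 0, 0.13],
    [0, 0, 0.22],
    [0, 0, 0.3],
    [0, 0, 0.36],
    [0, 0, 0.39],
    [0, 0, 0.4],
    [0, 0, 0.4]
  ],
  "yaw": [0, 0, 0, 0, 0, 0, 0, 0],
  "claw": [1, 1, 1, 1, 1, 1, 1, 1]
}}

```text
time_s: 7.08
tcp_pos: [0.3962, -0.3497, 0.0392]
eef_rot: [180.0, -0.0, 165.9]
contact_force: [0.5, 0.8, -1.3]
gripper_width: 0.0256
gripper_force: 25.0
```

Emit:
{"api": "step_arm", "payload": {
  "xyz": [
    [0, 0, 0.01],
    [0, 0, 0.02],
    [0, 0, 0.03],
    [0, 0, 0.04],
    [0, 0, 0.05],
    [0, 0, 0.06],
    [0, 0, 0.069],
    [0, 0, 0.069],
    [0, 0, 0.069]
  ],
  "yaw": [0, 0, 0, 0, 0, 0, 0, 0, 0],
  "claw": [1, 1, 1, 1, 1, 1, 1, 1, 1]
}}

```text
time_s: 7.83
tcp_pos: [0.3959, -0.3499, 0.0256]
eef_rot: [180.0, -0.0, 165.8]
contact_force: [-0.1, -0.1, -0.7]
gripper_width: 0.0259
gripper_force: 25.0
```

Emit:
{"api": "step_arm", "payload": {
  "xyz": [
    [0, 0, 0.002],
    [0, 0, 0.004],
    [0, 0, 0.004]
  ],
  "yaw": [0, 0, 0],
  "claw": [1, 1, 1]
}}

```text
time_s: 8.08
tcp_pos: [0.396, -0.3499, 0.0254]
eef_rot: [-180.0, 0.0, 165.8]
contact_force: [-0.5, 0.9, 5.3]
gripper_width: 0.0256
gripper_force: 25.0
```

Emit:
{"api": "step_arm", "payload": {
  "xyz": [
    [0, 0, 0],
    [0, 0, 0],
    [0, 0, 0],
    [0, 0, 0],
    [0, 0, 0],
    [0, 0, 0],
    [0, 0, 0],
    [0, 0, -0.03],
    [0, 0, -0.1],
    [0, 0, -0.25],
    [0, 0, -0.4],
    [0, 0, -0.6],
    [0, 0, -0.8],
    [0, 0, -0.8]
  ],
  "yaw": [0, 0, 0, 0, 0, 0, 0, 0, 0, 0, 0, 0, 0, 0],
  "claw": [0.2, 0, -0.5, -1, -1, -1, -1, -1, -1, -1, -1, -1, -1, -1]
}}

```text
time_s: 9.25
tcp_pos: [0.3994, -0.3522, 0.1937]
eef_rot: [-179.8, 0.7, 165.9]
contact_force: [1.9, -1.6, 0.5]
gripper_width: 0.0875
gripper_force: 0.0
```

```bash
python3 - <<'E'
from h import *
import json
c=json.load(open("cmd.json"));c[2]+=.16-.0008;c[3]-=0;
# c was at .0262 plan; 0.004 share down = .8mm, then 0.8 share up
json.dump(c,open("cmd.json","w"));print(c)
p,d=cams.capture("top");cv2.imwrite("pics/top2.png",p);X=cloud("top",d);ok=d>0
sub=np.zeros(d.shape,bool);sub[130:200,335:390]=1;sub&=ok
for lo,hi in((.018,.035),(.045,.062),(.075,.095),(.095,.125)):
    m=sub&(X[...,2]>lo)&(X[...,2]<hi);print(lo,m.sum(),rect(X[m][:,:2]) if m.sum()>5 else 0,X[m].mean(0).round(4))
E
python3 plan.py .50,-.27,.2,-143; python3 plan.py .62,-.197,.15,-104
```

```text
[0.3956747241079434, -0.35007691355570236, 0.18539999999999995, -194.209]
0.018 80 (array([ 658.7, -207.5]), array([110.1,  60.1]), -15.1) [ 0.6827 -0.2131  0.0252]
0.045 264 (array([ 646.2, -203. ]), array([101.3,  54.1]), -13.9) [ 0.6619 -0.2067  0.0552]
0.075 177 (array([ 618.7, -195.5]), array([47.9, 47.5]), -44.6) [ 0.6185 -0.1957  0.0851]
0.095 0 0 [nan nan nan]
[-0.407, 0.516, -0.073] -0.1422 rows>=7.1 
[-0.699, -0.07, 0.25] -0.1084 rows>=5.5 <stdin>:9: RuntimeWarning: Mean of empty slice.
  ret = um.true_divide(
```

Emit:
{"api": "step_arm", "payload": {
  "xyz": [
    [-0.07, 0.09, -0.04],
    [-0.14, 0.18, -0.073],
    [-0.22, 0.28, -0.073],
    [-0.32, 0.4, -0.073],
    [-0.407, 0.516, -0.073],
    [-0.407, 0.516, -0.073],
    [-0.407, 0.516, -0.073],
    [-0.407, 0.516, -0.073],
    [-0.407, 0.516, -0.073],
    [-0.407, 0.516, -0.073]
  ],
  "yaw": [-0.015, -0.033, -0.052, -0.07, -0.09, -0.11, -0.125, -0.1422, -0.1422, -0.1422],
  "claw": [-1, -1, -1, -1, -1, -1, -1, -1, -1, -1]
}}

```text
time_s: 10.13
tcp_pos: [0.4999, -0.2697, 0.1992]
eef_rot: [180.0, -0.0, -143.2]
contact_force: [-0.3, 0.3, 0.5]
gripper_width: 0.088
gripper_force: 0.0
```

Emit:
{"api": "step_arm", "payload": {
  "xyz": [
    [-0.12, -0.01, 0],
    [-0.25, -0.025, 0.05],
    [-0.38, -0.04, 0.1],
    [-0.52, -0.05, 0.16],
    [-0.64, -0.06, 0.22],
    [-0.699, -0.07, 0.25],
    [-0.699, -0.07, 0.25],
    [-0.699, -0.07, 0.25],
    [-0.699, -0.07, 0.25]
  ],
  "yaw": [-0.015, -0.033, -0.052, -0.07, -0.09, -0.1084, -0.1084, -0.1084, -0.1084],
  "claw": [-1, -1, -1, -1, -1, -1, -1, -1, -1]
}}

```text
time_s: 10.88
tcp_pos: [0.6198, -0.1973, 0.1497]
eef_rot: [180.0, -0.0, -104.3]
contact_force: [-0.5, 0.2, 0.0]
gripper_width: 0.0875
gripper_force: 0.0
```

```bash
python3 plan.py .6185,-.196,.0748,-104;python3 plan.py .6185,-.196,.18,-104;python3 plan.py .56,-.03,.18,-85;python3 plan.py .47,.15,.18,-64;python3 plan.py .3825,.3245,.14,-44
```

```text
[-0.003, 0.009, 0.376] 0.0 rows>=1.8 
[-0.0, -0.0, -0.526] 0.0 rows>=2.5 
[-0.735, 0.484, 0.0] -0.0528 rows>=4.2 
[-0.936, 0.37, 0.0] -0.0583 rows>=4.8 
[-0.976, 0.01, 0.2] -0.0555 rows>=4.8
```

Emit:
{"api": "step_arm", "payload": {
  "xyz": [
    [0, 0.004, 0.08],
    [-0.003, 0.009, 0.17],
    [-0.003, 0.009, 0.26],
    [-0.003, 0.009, 0.33],
    [-0.003, 0.009, 0.376],
    [-0.003, 0.009, 0.376],
    [-0.003, 0.009, 0.376],
    [-0.003, 0.009, 0.376],
    [-0.003, 0.009, 0.376],
    [-0.003, 0.009, 0.376],
    [-0.003, 0.009, 0.376],
    [-0.003, 0.009, 0.376],
    [-0.003, 0.009, 0.376],
    [-0.003, 0.009, 0.376],
    [-0.003, 0.009, 0.376],
    [-0.003, 0.009, 0.376]
  ],
  "yaw": [0, 0, 0, 0, 0, 0, 0, 0, 0, 0, 0, 0, 0, 0, 0, 0],
  "claw": [-1, -1, -1, -1, -1, -1, 0.5, 1, 1, 1, 1, 1, 1, 1, 1, 1]
}}

```text
time_s: 12.22
tcp_pos: [0.6187, -0.1959, 0.0747]
eef_rot: [-180.0, -0.0, -104.0]
contact_force: [-2.0, 0.6, 4.0]
gripper_width: 0.05
gripper_force: 25.0
```

Emit:
{"api": "step_arm", "payload": {
  "xyz": [
    [0, 0, 0],
    [0, 0, 0],
    [0, 0, -0.03],
    [0, 0, -0.08],
    [0, 0, -0.16],
    [0, 0, -0.25],
    [0, 0, -0.34],
    [0, 0, -0.43],
    [0, 0, -0.5],
    [0, 0, -0.526],
    [0, 0, -0.526]
  ],
  "yaw": [0, 0, 0, 0, 0, 0, 0, 0, 0, 0, 0],
  "claw": [1, 1, 1, 1, 1, 1, 1, 1, 1, 1, 1]
}}

```text
time_s: 13.13
tcp_pos: [0.6196, -0.196, 0.1815]
eef_rot: [-179.8, 0.0, -104.0]
contact_force: [0.3, 1.2, -2.6]
gripper_width: 0.0495
gripper_force: 25.0
```

Emit:
{"api": "step_arm", "payload": {
  "xyz": [
    [-0.06, 0.04, 0],
    [-0.15, 0.1, 0],
    [-0.27, 0.18, 0],
    [-0.4, 0.26, 0],
    [-0.52, 0.34, 0],
    [-0.64, 0.42, 0],
    [-0.735, 0.484, 0],
    [-0.735, 0.484, 0]
  ],
  "yaw": [-0.006, -0.012, -0.02, -0.028, -0.036, -0.045, -0.0528, -0.0528],
  "claw": [1, 1, 1, 1, 1, 1, 1, 1]
}}

```text
time_s: 13.8
tcp_pos: [0.5582, -0.0266, 0.1786]
eef_rot: [179.9, 0.0, -84.6]
contact_force: [0.1, 0.3, -1.4]
gripper_width: 0.0498
gripper_force: 25.0
```

Emit:
{"api": "step_arm", "payload": {
  "xyz": [
    [-0.12, 0.05, 0],
    [-0.25, 0.1, 0],
    [-0.38, 0.15, 0],
    [-0.52, 0.21, 0],
    [-0.66, 0.26, 0],
    [-0.8, 0.32, 0],
    [-0.936, 0.37, 0],
    [-0.936, 0.37, 0]
  ],
  "yaw": [-0.006, -0.012, -0.02, -0.028, -0.036, -0.046, -0.0583, -0.0583],
  "claw": [1, 1, 1, 1, 1, 1, 1, 1]
}}

```text
time_s: 14.47
tcp_pos: [0.4683, 0.1531, 0.1789]
eef_rot: [180.0, 0.0, -63.5]
contact_force: [0.6, -0.8, -1.7]
gripper_width: 0.0495
gripper_force: 25.0
```

Emit:
{"api": "step_arm", "payload": {
  "xyz": [
    [-0.12, 0, 0.02],
    [-0.25, 0, 0.05],
    [-0.38, 0, 0.08],
    [-0.52, 0.005, 0.11],
    [-0.66, 0.005, 0.14],
    [-0.8, 0.01, 0.17],
    [-0.9, 0.01, 0.19],
    [-0.976, 0.01, 0.2],
    [-0.976, 0.01, 0.2],
    [-0.976, 0.01, 0.2]
  ],
  "yaw": [-0.006, -0.012, -0.02, -0.028, -0.036, -0.046, -0.0555, -0.0555, -0.0555, -0.0555],
  "claw": [1, 1, 1, 1, 1, 1, 1, 1, 1, 1]
}}

```text
time_s: 15.3
tcp_pos: [0.3822, 0.3246, 0.1386]
eef_rot: [179.9, -0.0, -43.9]
contact_force: [0.1, 0.2, -1.1]
gripper_width: 0.0495
gripper_force: 25.0
```

```bash
python3 look.py w3; python3 - <<'E'
from h import *
p,d=cams.capture("top");cv2.imwrite("pics/top3.png",p)
E
```

```text
15.3 [0.3822 0.3246 0.1386] [ 1.7989e+02 -2.0000e-02 -4.3940e+01] 0.04953675616547966
```

View pics/w3.png

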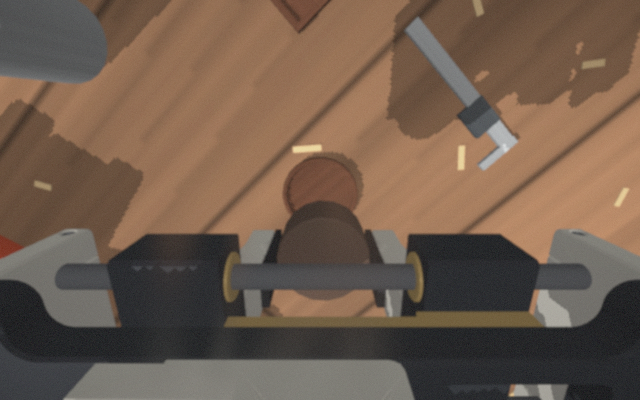

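The round tray shows at (322,190), spanning x 285 to 359 with its top at y 156. The puck held in front is centred at x ≈ 323.

```bash
python3 - <<'E'
from h import *
st,d,p=load("w3")
L=local(pts("wrist",[(322,156),(285,190),(359,188),(296,167),(348,166),(287,202)],.009,st),st);print(L.tolist())
# circle fit r=38
from scipy.optimize import least_squares
f=least_squares(lambda c:np.hypot(L[:,0]-c[0],L[:,1]-c[1])-38,[0,0]);print(f.x,f.fun.round(1))
X=cloud("wrist",d,st)[205:232,285:360].reshape(-1,3);k=(X[:,2]>.12)&(X[:,2]<.16);b=local(X[k][:,:2],st);print(X[k][:,2].mean(),b.max(0),b.min(0))
E
```

```text
[[36.4, 0.8], [2.5, -36.0], [4.6, 37.4], [25.7, -24.5], [26.7, 25.9], [-10.0, -34.5]]
[-1.94362119  1.40021981] [ 0.3 -0.3 -1.4 -0.1 -0.3 -1.2]
0.14076384212654625 [27.4 23.1] [ 12.8 -21.4]
```

```bash
python3 plan.py .380,.3255,.04,-44; python3 plan.py .380,.3255,.0255,-44
```

```text
[-0.013, 0.005, 0.5] -0.0 rows>=2.4 
[0.0, 0.0, 0.072] -0.0 rows>=0.3
```

Emit:
{"api": "step_arm", "payload": {
  "xyz": [
    [-0.005, 0, 0.05],
    [-0.013, 0.005, 0.13],
    [-0.013, 0.005, 0.22],
    [-0.013, 0.005, 0.31],
    [-0.013, 0.005, 0.39],
    [-0.013, 0.005, 0.45],
    [-0.013, 0.005, 0.49],
    [-0.013, 0.005, 0.5],
    [-0.013, 0.005, 0.5]
  ],
  "yaw": [0, 0, 0, 0, 0, 0, 0, 0, 0],
  "claw": [1, 1, 1, 1, 1, 1, 1, 1, 1]
}}

```text
time_s: 16.15
tcp_pos: [0.3804, 0.3251, 0.039]
eef_rot: [179.9, -0.0, -44.1]
contact_force: [-0.1, 0.2, -1.2]
gripper_width: 0.0498
gripper_force: 25.0
```

Emit:
{"api": "step_arm", "payload": {
  "xyz": [
    [0, 0, 0.01],
    [0, 0, 0.02],
    [0, 0, 0.03],
    [0, 0, 0.04],
    [0, 0, 0.05],
    [0, 0, 0.06],
    [0, 0, 0.068],
    [0, 0, 0.072],
    [0, 0, 0.072],
    [0, 0, 0.072]
  ],
  "yaw": [0, 0, 0, 0, 0, 0, 0, 0, 0, 0],
  "claw": [1, 1, 1, 1, 1, 1, 1, 1, 1, 1]
}}

```text
time_s: 16.98
tcp_pos: [0.3803, 0.3258, 0.0256]
eef_rot: [-180.0, -0.0, -44.0]
contact_force: [-2.2, -1.7, 7.1]
gripper_width: 0.0497
gripper_force: 25.0
```

Emit:
{"api": "step_arm", "payload": {
  "xyz": [
    [0, 0, 0],
    [0, 0, 0],
    [0, 0, 0],
    [0, 0, 0],
    [0, 0, 0],
    [0, 0, 0],
    [0, 0, -0.03],
    [0, 0, -0.1],
    [0, 0, -0.25],
    [0, 0, -0.4],
    [0, 0, -0.6],
    [0, 0, -0.75],
    [0, 0, -0.8],
    [0, 0, -0.8],
    [0, 0, -0.8]
  ],
  "yaw": [0, 0, 0, 0, 0, 0, 0, 0, 0, 0, 0, 0, 0, 0, 0],
  "claw": [0, -0.5, -1, -1, -1, -1, -1, -1, -1, -1, -1, -1, -1, -1, -1]
}}

```text
time_s: 18.23
tcp_pos: [0.3802, 0.3258, 0.1857]
eef_rot: [-179.9, 0.0, -44.0]
contact_force: [-0.3, 0.1, -0.2]
gripper_width: 0.0875
gripper_force: 0.0
```

```bash
python3 plan.py .380,.3255,.1855,-44; python3 plan.py .47,.15,.19,-35; python3 plan.py .56,-.03,.19,-25; python3 plan.py .66,-.17,.21,-14;python3 - <<'E'
from h import *
p,d=cams.capture("top");cv2.imwrite("pics/top4.png",p);X=cloud("top",d);ok=d>0
sub=np.zeros(d.shape,bool);sub[130:205,330:390]=1;sub&=ok
for lo,hi in((.018,.035),(.045,.065)):
    m=sub&(X[...,2]>lo)&(X[...,2]<hi);print(lo,m.sum(),rect(X[m][:,:2]) if m.sum()>5 else 0,X[m].mean(0).round(4))
E
```

```text
[0.0, 0.0, -0.8] -0.0 rows>=3.8 
[0.934, 0.319, -0.022] -0.025 rows>=4.7 
[0.885, 0.479, 0.0] -0.0278 rows>=4.8 
[0.749, 0.423, -0.1] -0.0306 rows>=4.2 
0.018 267 (array([ 614.1, -195.5]), array([201. ,  60.1]), -14.9) [ 0.5812 -0.1852  0.0263]
0.045 697 (array([ 621.5, -197. ]), array([150.1,  54.1]), -13.8) [ 0.6209 -0.1969  0.0554]
```

Emit:
{"api": "step_arm", "payload": {
  "xyz": [
    [0.15, 0.05, 0],
    [0.3, 0.1, -0.01],
    [0.47, 0.16, -0.02],
    [0.64, 0.22, -0.022],
    [0.8, 0.27, -0.022],
    [0.934, 0.319, -0.022],
    [0.934, 0.319, -0.022]
  ],
  "yaw": [-0.005, -0.01, -0.015, -0.02, -0.025, -0.025, -0.025],
  "claw": [-1, -1, -1, -1, -1, -1, -1]
}}

```text
time_s: 18.87
tcp_pos: [0.4706, 0.1461, 0.1876]
eef_rot: [179.8, 0.1, -35.2]
contact_force: [0.6, 0.5, 0.4]
gripper_width: 0.0875
gripper_force: 0.0
```

Emit:
{"api": "step_arm", "payload": {
  "xyz": [
    [0.15, 0.08, 0],
    [0.3, 0.16, 0],
    [0.45, 0.24, 0],
    [0.6, 0.32, 0],
    [0.75, 0.4, 0],
    [0.885, 0.479, 0],
    [0.885, 0.479, 0]
  ],
  "yaw": [-0.005, -0.01, -0.015, -0.02, -0.025, -0.0278, -0.0278],
  "claw": [-1, -1, -1, -1, -1, -1, -1]
}}

```text
time_s: 19.45
tcp_pos: [0.561, -0.0338, 0.1872]
eef_rot: [179.8, 0.1, -25.1]
contact_force: [0.5, 1.3, -0.2]
gripper_width: 0.0877
gripper_force: 0.0
```

Emit:
{"api": "step_arm", "payload": {
  "xyz": [
    [0.15, 0.08, 0],
    [0.3, 0.17, -0.03],
    [0.45, 0.25, -0.06],
    [0.6, 0.34, -0.1],
    [0.749, 0.423, -0.1],
    [0.749, 0.423, -0.1],
    [0.749, 0.423, -0.1]
  ],
  "yaw": [-0.005, -0.01, -0.017, -0.024, -0.0306, -0.0306, -0.0306],
  "claw": [-1, -1, -1, -1, -1, -1, -1]
}}

```text
time_s: 20.03
tcp_pos: [0.6599, -0.171, 0.2064]
eef_rot: [180.0, 0.2, -14.2]
contact_force: [-1.1, 0.1, -0.5]
gripper_width: 0.0875
gripper_force: 0.0
```

```bash
python3 plan.py .6212,-.197,.12,-13.8; python3 plan.py .6212,-.197,.0465,-13.8;python3 plan.py .6212,-.197,.14,-13.8;python3 plan.py .555,-.09,.14,-10;python3 plan.py .489,.0128,.12,-6.8
```

```text
[-0.156, 0.178, 0.45] -0.0005 rows>=2.4 
[0.0, -0.0, 0.368] -0.0 rows>=1.8 
[0.0, -0.0, -0.468] -0.0 rows>=2.2 
[-0.449, -0.441, 0.0] -0.0106 rows>=3.0 
[-0.414, -0.449, 0.1] -0.0089 rows>=3.0
```

Emit:
{"api": "step_arm", "payload": {
  "xyz": [
    [-0.05, 0.06, 0.1],
    [-0.1, 0.12, 0.22],
    [-0.156, 0.178, 0.34],
    [-0.156, 0.178, 0.45],
    [-0.156, 0.178, 0.45],
    [-0.156, 0.178, 0.45],
    [-0.156, 0.178, 0.45]
  ],
  "yaw": [0, 0, -0.0005, -0.0005, -0.0005, -0.0005, -0.0005],
  "claw": [-1, -1, -1, -1, -1, -1, -1]
}}

```text
time_s: 20.62
tcp_pos: [0.6222, -0.1962, 0.1205]
eef_rot: [180.0, -0.0, -13.7]
contact_force: [0.1, 0.9, 0.6]
gripper_width: 0.0876
gripper_force: 0.0
```

Emit:
{"api": "step_arm", "payload": {
  "xyz": [
    [0, 0, 0.07],
    [0, 0, 0.15],
    [0, 0, 0.23],
    [0, 0, 0.31],
    [0, 0, 0.35],
    [0, 0, 0.368],
    [0, 0, 0.368],
    [0, 0, 0.368],
    [0, 0, 0.368],
    [0, 0, 0.368],
    [0, 0, 0.368],
    [0, 0, 0.368],
    [0, 0, 0.368],
    [0, 0, 0.368],
    [0, 0, 0.368],
    [0, 0, 0.368]
  ],
  "yaw": [0, 0, 0, 0, 0, 0, 0, 0, 0, 0, 0, 0, 0, 0, 0, 0],
  "claw": [-1, -1, -1, -1, -1, -1, -1, -1, 0.3, 0.6, 1, 1, 1, 1, 1, 1],
  "grip_force": 45
}}

```text
time_s: 21.95
tcp_pos: [0.6214, -0.1971, 0.0462]
eef_rot: [180.0, -0.0, -13.8]
contact_force: [-1.0, -0.9, 2.3]
gripper_width: 0.0539
gripper_force: 45.0
```

Emit:
{"api": "step_arm", "payload": {
  "xyz": [
    [0, 0, 0],
    [0, 0, 0],
    [0, 0, -0.02],
    [0, 0, -0.06],
    [0, 0, -0.12],
    [0, 0, -0.2],
    [0, 0, -0.28],
    [0, 0, -0.36],
    [0, 0, -0.43],
    [0, 0, -0.468],
    [0, 0, -0.468],
    [0, 0, -0.468]
  ],
  "yaw": [0, 0, 0, 0, 0, 0, 0, 0, 0, 0, 0, 0],
  "claw": [1, 1, 1, 1, 1, 1, 1, 1, 1, 1, 1, 1]
}}

```text
time_s: 22.95
tcp_pos: [0.6214, -0.1967, 0.1399]
eef_rot: [-180.0, -0.0, -13.8]
contact_force: [-0.0, 0.2, -5.5]
gripper_width: 0.0536
gripper_force: 45.0
```

Emit:
{"api": "step_arm", "payload": {
  "xyz": [
    [-0.03, -0.03, 0],
    [-0.08, -0.08, 0],
    [-0.15, -0.15, 0],
    [-0.23, -0.23, 0],
    [-0.31, -0.31, 0],
    [-0.39, -0.38, 0],
    [-0.449, -0.441, 0],
    [-0.449, -0.441, 0]
  ],
  "yaw": [-0.001, -0.002, -0.004, -0.006, -0.008, -0.01, -0.0106, -0.0106],
  "claw": [1, 1, 1, 1, 1, 1, 1, 1]
}}

```text
time_s: 23.62
tcp_pos: [0.5523, -0.0871, 0.1389]
eef_rot: [-180.0, 0.1, -9.9]
contact_force: [-1.0, 0.2, -4.5]
gripper_width: 0.0539
gripper_force: 45.0
```

Emit:
{"api": "step_arm", "payload": {
  "xyz": [
    [-0.03, -0.03, 0.01],
    [-0.08, -0.09, 0.02],
    [-0.15, -0.16, 0.04],
    [-0.22, -0.24, 0.06],
    [-0.3, -0.32, 0.08],
    [-0.37, -0.4, 0.09],
    [-0.414, -0.449, 0.1],
    [-0.414, -0.449, 0.1],
    [-0.414, -0.449, 0.1],
    [-0.414, -0.449, 0.1]
  ],
  "yaw": [-0.001, -0.002, -0.004, -0.006, -0.008, -0.0089, -0.0089, -0.0089, -0.0089, -0.0089],
  "claw": [1, 1, 1, 1, 1, 1, 1, 1, 1, 1]
}}

```text
time_s: 24.45
tcp_pos: [0.4894, 0.013, 0.1195]
eef_rot: [180.0, -0.0, -6.8]
contact_force: [-0.2, -0.3, -5.3]
gripper_width: 0.0536
gripper_force: 45.0
```

```bash
python3 look.py w4
```

```text
24.45 [0.4894 0.013  0.1195] [179.99  -0.    -6.76] 0.053576926024960975
```

View pics/w4.png

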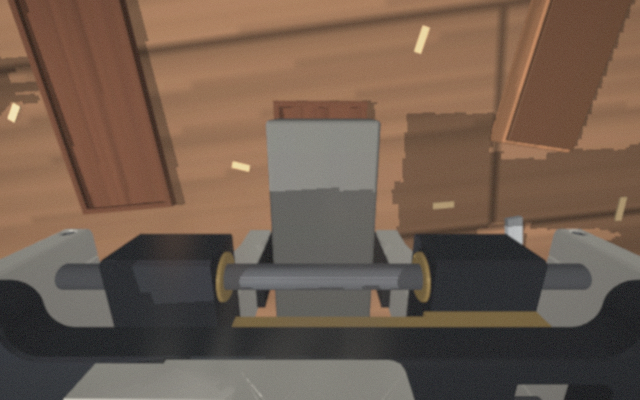

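The stone is held at (323,160). The tray end behind it runs from (276,101) to (374,101), the strop tray is at left with its near end from (82,212) to (183,204), and the strop block is at top right.

```bash
python3 - <<'E'
from h import *
st,d,p=load("w4")
print("tray end",local(pts("wrist",[(275,101),(374.5,101)],.009,st),st).tolist())
X=cloud("wrist",d,st);m=(abs(X[...,2]-.127)<.006);m[:, :262]=0;m[:,385:]=0;m[228:]=0
b=local(X[m][:,:2],st);print(rect(b/1000),b.max(0),b.min(0),X[m][:,2].mean())
r=cv2.GaussianBlur(p[...,1]/np.maximum(p[...,2],1.),(3,3),0);print(r[95:125:2,325].round(2),r[108,262:290:2].round(2),r[108,362:390:2].round(2))
P=pts("wrist",[(82,212),(183,204),(13,0),(124,0)],.009,st);print("strop tray",P.round(4).tolist())
E
```

```text
tray end [[85.0, -38.9], [85.0, 45.2]]
(array([46.4,  1.4]), array([54.4, 54.2]), -90.0) [73.5 28.6] [ 19.3 -25.8] 0.1271784700644246
[0.76 0.75 0.75 0.71 0.68 0.69 0.68 0.68 0.68 0.68 0.67 0.72 0.92 1.
 0.99] [0.75 0.75 0.76 0.76 0.75 0.74 0.7  0.68 0.68 0.7  0.7  0.68 0.68 0.69] [0.67 0.68 0.69 0.75 0.76 0.77 0.76 0.75 0.76 0.76 0.75 0.76 0.76 0.76]
strop tray [[0.5013, 0.2397], [0.4979, 0.1425], [0.6756, 0.2307], [0.6653, 0.1453]]
```

```bash
python3 plan.py .4876,.014,.04,-6.8; python3 plan.py .4876,.014,.0252,-6.8
```

```text
[-0.008, -0.005, 0.4] 0.0 rows>=1.9 
[0.0, -0.0, 0.074] 0.0 rows>=0.4
```

Emit:
{"api": "step_arm", "payload": {
  "xyz": [
    [-0.004, -0.002, 0.04],
    [-0.008, -0.005, 0.1],
    [-0.008, -0.005, 0.18],
    [-0.008, -0.005, 0.26],
    [-0.008, -0.005, 0.33],
    [-0.008, -0.005, 0.38],
    [-0.008, -0.005, 0.4],
    [-0.008, -0.005, 0.4]
  ],
  "yaw": [0, 0, 0, 0, 0, 0, 0, 0],
  "claw": [1, 1, 1, 1, 1, 1, 1, 1]
}}

```text
time_s: 25.17
tcp_pos: [0.4872, 0.0134, 0.0382]
eef_rot: [179.9, 0.1, -6.8]
contact_force: [0.0, -0.5, -4.1]
gripper_width: 0.0537
gripper_force: 45.0
```

Emit:
{"api": "step_arm", "payload": {
  "xyz": [
    [0, 0, 0.01],
    [0, 0, 0.02],
    [0, 0, 0.03],
    [0, 0, 0.04],
    [0, 0, 0.05],
    [0, 0, 0.06],
    [0, 0, 0.067],
    [0, 0, 0.071],
    [0, 0, 0.074],
    [0, 0, 0.074],
    [0, 0, 0.074]
  ],
  "yaw": [0, 0, 0, 0, 0, 0, 0, 0, 0, 0, 0],
  "claw": [1, 1, 1, 1, 1, 1, 1, 1, 1, 1, 1]
}}

```text
time_s: 26.08
tcp_pos: [0.4878, 0.0142, 0.0251]
eef_rot: [180.0, -0.0, -6.8]
contact_force: [-3.9, 0.4, 3.7]
gripper_width: 0.0534
gripper_force: 45.0
```

Emit:
{"api": "step_arm", "payload": {
  "xyz": [
    [0, 0, 0],
    [0, 0, 0],
    [0, 0, 0],
    [0, 0, 0],
    [0, 0, 0],
    [0, 0, 0],
    [0, 0, -0.03],
    [0, 0, -0.1],
    [0, 0, -0.25],
    [0, 0, -0.4],
    [0, 0, -0.55],
    [0, 0, -0.65],
    [0, 0, -0.7],
    [0, 0, -0.7],
    [0, 0, -0.7]
  ],
  "yaw": [0, 0, 0, 0, 0, 0, 0, 0, 0, 0, 0, 0, 0, 0, 0],
  "claw": [0, -0.5, -1, -1, -1, -1, -1, -1, -1, -1, -1, -1, -1, -1, -1]
}}

```text
time_s: 27.33
tcp_pos: [0.4877, 0.0142, 0.1649]
eef_rot: [-180.0, -0.0, -6.8]
contact_force: [-0.2, 0.5, -0.4]
gripper_width: 0.0878
gripper_force: 0.0
```

```bash
python3 plan.py .4876,.014,.1652,-6.8; python3 plan.py .55,-.09,.16,-11; python3 plan.py .6141,-.1955,.10,-14.9; python3 - <<'E'
from h import *
p,d=cams.capture("top");cv2.imwrite("pics/top5.png",p);X=cloud("top",d);ok=d>0
sub=np.zeros(d.shape,bool);sub[125:210,330:395]=1;sub&=ok
m=sub&(X[...,2]>.018)&(X[...,2]<.035);m=cv2.morphologyEx(m.astype(np.uint8),cv2.MORPH_OPEN,np.ones((3,3)))>0;print(m.sum(),rect(X[m][:,:2]),X[m].mean(0).round(4))
E
```

```text
[0.0, -0.0, -0.7] 0.0 rows>=3.4 
[0.372, 0.479, 0.026] 0.0117 rows>=2.9 
[0.415, 0.457, 0.3] 0.0108 rows>=3.3 
881 (array([ 614.2, -195.8]), array([200.6,  60.1]), -14.9) [ 0.6111 -0.1944  0.0271]
```

```bash
python3 plan.py .6142,-.1957,.0208,-14.9; python3 plan.py .6142,-.1957,.2,-14.9;python3 plan.py .58,0,.2,-8; python3 plan.py .6115,.194,.14,-1.1
```

```text
[0.001, 0.001, 0.396] 0.0 rows>=1.9 
[-0.0, -0.0, -0.896] 0.0 rows>=4.3 
[-0.417, -0.902, 0.0] -0.0191 rows>=4.8 
[0.021, -0.982, 0.3] -0.0192 rows>=4.9
```

Emit:
{"api": "step_arm", "payload": {
  "xyz": [
    [0.07, 0.1, 0],
    [0.15, 0.19, 0.02],
    [0.22, 0.29, 0.026],
    [0.3, 0.39, 0.026],
    [0.372, 0.479, 0.026],
    [0.372, 0.479, 0.026],
    [0.372, 0.479, 0.026]
  ],
  "yaw": [0.003, 0.006, 0.009, 0.0117, 0.0117, 0.0117, 0.0117],
  "claw": [-1, -1, -1, -1, -1, -1, -1]
}}

```text
time_s: 27.97
tcp_pos: [0.5497, -0.0908, 0.1573]
eef_rot: [179.9, 0.2, -11.1]
contact_force: [-0.4, 0.3, -0.9]
gripper_width: 0.0875
gripper_force: 0.0
```

Emit:
{"api": "step_arm", "payload": {
  "xyz": [
    [0.08, 0.09, 0.03],
    [0.17, 0.19, 0.09],
    [0.25, 0.28, 0.16],
    [0.34, 0.37, 0.24],
    [0.415, 0.457, 0.3],
    [0.415, 0.457, 0.3],
    [0.415, 0.457, 0.3],
    [0.415, 0.457, 0.3]
  ],
  "yaw": [0.003, 0.006, 0.009, 0.0108, 0.0108, 0.0108, 0.0108, 0.0108],
  "claw": [-1, -1, -1, -1, -1, -1, -1, -1]
}}

```text
time_s: 28.63
tcp_pos: [0.6137, -0.1946, 0.0988]
eef_rot: [180.0, 0.1, -14.9]
contact_force: [0.1, 0.1, -0.2]
gripper_width: 0.0874
gripper_force: 0.0
```

Emit:
{"api": "step_arm", "payload": {
  "xyz": [
    [0.001, 0.001, 0.07],
    [0.001, 0.001, 0.15],
    [0.001, 0.001, 0.23],
    [0.001, 0.001, 0.31],
    [0.001, 0.001, 0.37],
    [0.001, 0.001, 0.396],
    [0.001, 0.001, 0.396],
    [0.001, 0.001, 0.396],
    [0.001, 0.001, 0.396],
    [0.001, 0.001, 0.396],
    [0.001, 0.001, 0.396],
    [0.001, 0.001, 0.396],
    [0.001, 0.001, 0.396],
    [0.001, 0.001, 0.396],
    [0.001, 0.001, 0.396],
    [0.001, 0.001, 0.396]
  ],
  "yaw": [0, 0, 0, 0, 0, 0, 0, 0, 0, 0, 0, 0, 0, 0, 0, 0],
  "claw": [-1, -1, -1, -1, -1, -1, -1, -1, 0.3, 0.6, 1, 1, 1, 1, 1, 1],
  "grip_force": 35
}}

```text
time_s: 29.97
tcp_pos: [0.6147, -0.1957, 0.0208]
eef_rot: [180.0, -0.0, -14.9]
contact_force: [-0.8, -0.6, 4.2]
gripper_width: 0.0598
gripper_force: 35.0
```

Emit:
{"api": "step_arm", "payload": {
  "xyz": [
    [0, 0, 0],
    [0, 0, 0],
    [0, 0, -0.02],
    [0, 0, -0.06],
    [0, 0, -0.14],
    [0, 0, -0.24],
    [0, 0, -0.36],
    [0, 0, -0.48],
    [0, 0, -0.6],
    [0, 0, -0.72],
    [0, 0, -0.82],
    [0, 0, -0.88],
    [0, 0, -0.896],
    [0, 0, -0.896],
    [0, 0, -0.896]
  ],
  "yaw": [0, 0, 0, 0, 0, 0, 0, 0, 0, 0, 0, 0, 0, 0, 0],
  "claw": [1, 1, 1, 1, 1, 1, 1, 1, 1, 1, 1, 1, 1, 1, 1]
}}

```text
time_s: 31.22
tcp_pos: [0.6138, -0.1953, 0.1982]
eef_rot: [-180.0, 0.1, -14.9]
contact_force: [0.6, 0.8, -2.8]
gripper_width: 0.0595
gripper_force: 35.0
```

Emit:
{"api": "step_arm", "payload": {
  "xyz": [
    [-0.03, -0.06, 0],
    [-0.08, -0.17, 0],
    [-0.14, -0.3, 0],
    [-0.2, -0.44, 0],
    [-0.27, -0.58, 0],
    [-0.33, -0.72, 0],
    [-0.38, -0.83, 0],
    [-0.417, -0.902, 0],
    [-0.417, -0.902, 0]
  ],
  "yaw": [-0.001, -0.003, -0.006, -0.009, -0.012, -0.015, -0.018, -0.0191, -0.0191],
  "claw": [1, 1, 1, 1, 1, 1, 1, 1, 1]
}}

```text
time_s: 31.97
tcp_pos: [0.579, 0.0032, 0.1982]
eef_rot: [180.0, 0.1, -7.8]
contact_force: [-0.3, 0.4, -2.7]
gripper_width: 0.0597
gripper_force: 35.0
```

Emit:
{"api": "step_arm", "payload": {
  "xyz": [
    [0, -0.06, 0],
    [0.003, -0.17, 0],
    [0.006, -0.3, 0],
    [0.01, -0.44, 0.03],
    [0.013, -0.58, 0.09],
    [0.016, -0.72, 0.15],
    [0.02, -0.84, 0.21],
    [0.021, -0.93, 0.26],
    [0.021, -0.982, 0.3],
    [0.021, -0.982, 0.3],
    [0.021, -0.982, 0.3],
    [0.021, -0.982, 0.3]
  ],
  "yaw": [-0.001, -0.003, -0.006, -0.009, -0.012, -0.015, -0.018, -0.0192, -0.0192, -0.0192, -0.0192, -0.0192],
  "claw": [1, 1, 1, 1, 1, 1, 1, 1, 1, 1, 1, 1]
}}

```text
time_s: 32.97
tcp_pos: [0.6119, 0.1933, 0.1397]
eef_rot: [180.0, 0.0, -1.1]
contact_force: [-0.2, -0.4, -2.2]
gripper_width: 0.0595
gripper_force: 35.0
```

```bash
python3 look.py w5
```

```text
32.9667 [0.6119 0.1933 0.1397] [ 1.7998e+02  1.0000e-02 -1.1500e+00] 0.05947830771345851
```

View pics/w5.png

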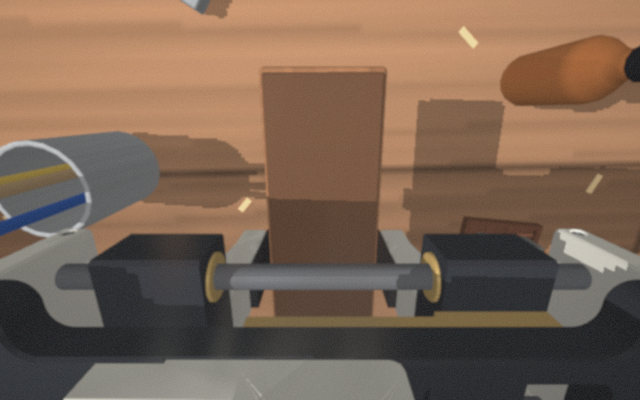

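The strop block is in the grip with its leather up at (323,150), hiding its tray. The jar is at left and the oil at right, both clear. I'll refine the tray pose from w4, which shows its near end.

```bash
python3 - <<'E'
from h import *
st,d,p=load("w4")
r=cv2.GaussianBlur(p[...,1]/np.maximum(p[...,2],1.),(5,5),0);w=np.zeros(r.shape,bool);w[0:225,0:215]=1
m=blob(w&(r<.715),(110,100));P=plane("wrist",.009,st)[...,:2]
a=np.radians(-1.1);u=np.array([np.cos(a),np.sin(a)]);v=np.array([-u[1],u[0]])
q=P[m]-[.6115,.194];s=q@u;t=q@v;print(m.sum(),r[100,50:170:8].round(2),"near end",np.percentile(s,[.2,.5,1]).round(4))
for lo in(-.1,-.07,-.04,-.01,.02):
    k=(s>lo)&(s<lo+.02);print(lo,np.percentile(t[k],[1,99]).round(4) if k.any() else 0)
# stone tray check from same frame method in top pics
for im in("top0","top1","top5"):
    p=cv2.imread(f"pics/{im}.png");r=cv2.GaussianBlur(p[...,1]/np.maximum(p[...,2],1.),(5,5),0);w=np.zeros(r.shape,bool);w[128:208,230:270]=1
    m=blob(w&(r<.635),(250,167));print(im,rect(plane("top",.009)[m][:,:2]))
st,d,p=load("w5");X=cloud("wrist",d,st);m=(abs(X[...,2]-.146)<.006);m[:,:250]=0;m[:,400:]=0;m[228:]=0
b=local(X[m][:,:2],st);print("held",rect(b/1000),b.max(0),b.min(0),X[m][:,2].mean())
E
```

```text
21710 [0.7  0.67 0.68 0.68 0.67 0.68 0.68 0.67 0.68 0.67 0.67 0.68 0.71 0.76
 0.75] near end [-0.113  -0.1123 -0.1111]
-0.1 [-0.043   0.0424]
-0.07 [-0.0439  0.0422]
-0.04 [-0.0437  0.0421]
-0.01 [-0.0454  0.0418]
0.02 [-0.0455  0.0416]
top0 (array([611.9, 193.8]), array([223.9,  86.1]), -1.3)
top1 (array([611.5, 194.2]), array([224.9,  86.1]), -1.1)
top5 (array([635.9, 193.2]), array([177.5,  85.7]), -2.4)
held (array([57.1,  1.4]), array([79.7, 59.3]), 0.0) [97. 31.] [ 17.3 -28.3] 0.14454646291693096
```

```bash
python3 plan.py .6117,.1937,.04,-1.2; python3 plan.py .6117,.1937,.0257,-1.2
```

```text
[0.001, 0.001, 0.5] 0.0003 rows>=2.4 
[-0.0, 0.0, 0.072] -0.0 rows>=0.3
```

Emit:
{"api": "step_arm", "payload": {
  "xyz": [
    [0.001, 0.002, 0.04],
    [0.001, 0.002, 0.1],
    [0.001, 0.002, 0.18],
    [0.001, 0.002, 0.27],
    [0.001, 0.002, 0.36],
    [0.001, 0.002, 0.44],
    [0.001, 0.002, 0.485],
    [0.001, 0.002, 0.5],
    [0.001, 0.002, 0.5]
  ],
  "yaw": [0, 0, 0, 0, 0, 0, 0, 0, 0],
  "claw": [1, 1, 1, 1, 1, 1, 1, 1, 1]
}}

```text
time_s: 33.77
tcp_pos: [0.6116, 0.1931, 0.0385]
eef_rot: [179.9, 0.1, -1.1]
contact_force: [0.3, 0.3, -1.8]
gripper_width: 0.0598
gripper_force: 35.0
```

Emit:
{"api": "step_arm", "payload": {
  "xyz": [
    [0, 0, 0.01],
    [0, 0, 0.02],
    [0, 0, 0.03],
    [0, 0, 0.04],
    [0, 0, 0.05],
    [0, 0, 0.06],
    [0, 0, 0.067],
    [0, 0, 0.071],
    [0, 0, 0.071],
    [0, 0, 0.071]
  ],
  "yaw": [0, 0, 0, 0, 0, 0, 0, 0, 0, 0],
  "claw": [1, 1, 1, 1, 1, 1, 1, 1, 1, 1]
}}

```text
time_s: 34.6
tcp_pos: [0.6121, 0.1937, 0.0258]
eef_rot: [-180.0, -0.0, -1.1]
contact_force: [-1.9, 0.4, 3.6]
gripper_width: 0.0595
gripper_force: 35.0
```

Contact. Release, raise and back off toward the base side to clear the view.

Emit:
{"api": "step_arm", "payload": {
  "xyz": [
    [0, 0, 0],
    [0, 0, 0],
    [0, 0, 0],
    [0, 0, 0],
    [0, 0, 0],
    [0, 0, 0],
    [0, 0, -0.03],
    [0, 0, -0.1],
    [0, 0, -0.25],
    [0, 0, -0.4],
    [0, 0, -0.6],
    [0, 0, -0.8],
    [0, 0, -0.9],
    [0, 0, -0.9],
    [-0.1, 0.1, -0.9],
    [-0.3, 0.3, -0.9],
    [-0.5, 0.5, -0.9],
    [-0.7, 0.7, -0.9],
    [-0.7, 0.7, -0.9],
    [-0.7, 0.7, -0.9]
  ],
  "yaw": [0, 0, 0, 0, 0, 0, 0, 0, 0, 0, 0, 0, 0, 0, 0, 0, 0, 0, 0, 0],
  "claw": [0, -0.5, -1, -1, -1, -1, -1, -1, -1, -1, -1, -1, -1, -1, -1, -1, -1, -1, -1, -1]
}}

```text
time_s: 36.27
tcp_pos: [0.464, 0.0526, 0.2053]
eef_rot: [-180.0, 0.1, -1.2]
contact_force: [-1.3, -0.3, -1.7]
gripper_width: 0.0878
gripper_force: 0.0
```

```bash
python3 - <<'E'
from h import *
p,d=cams.capture("top");X=cloud("top",d);ok=d>0
for n,(x0,x1,y0,y1),(lo,hi) in(("slip",(385,422,205,257),(.02,.04)),("stone",(278,324,168,240),(.025,.045)),("strop",(228,272,126,210),(.022,.045)),("puck",(193,228,216,249),(.025,.05)),("oil",(285,318,122,152),(.05,.13)),("jar",(172,208,138,172),(.05,.16))):
    m=np.zeros(d.shape,bool);m[y0:y1,x0:x1]=1;m&=ok&(X[...,2]>lo)&(X[...,2]<hi);print(n,m.sum(),rect(X[m][:,:2]) if m.sum()>5 else 0,np.median(X[m][:,2]).round(4))
s,_=cams.capture("scene")
cv2.imwrite("pics/fin.png",np.vstack([cv2.resize(p[110:260,180:430],(750,450)),][:1]));cv2.imwrite("pics/fins.png",s)
E
```

```text
slip 223 (array([ 396.5, -349. ]), array([98.9, 39. ]), -23.9) 0.0298
stone 324 (array([488.6,  14.8]), array([150.3,  54.1]), -6.8) 0.0345
strop 719 (array([629.2, 190.7]), array([177.9,  67. ]), 1.9) 0.0323
puck 0 0 nan
oil 143 (array([712.4,   8.9]), array([42.2, 40.5]), 30.5) 0.0851
jar 303 (array([638.4, 391.6]), array([71.5, 68.5]), 36.8) 0.0874
  return _methods._mean(a, axis=axis, dtype=dtype,
  ret = ret.dtype.type(ret / rcount)
```

View pics/fins.png

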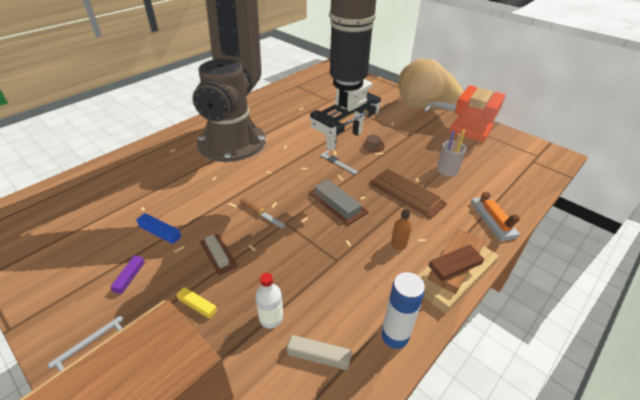

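View pics/fin.png

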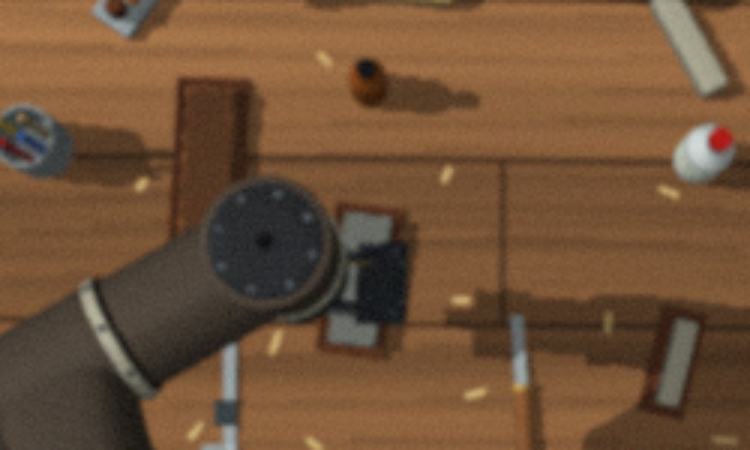

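Top view: slip stone at (677,362), bench stone at (366,280) and strop at (213,130) all lie inside their rims, and the oil and jar have not moved. The puck is hidden there, but the scene view shows it in its tray at (373,143). A final depth check from the scene camera.

```bash
python3 - <<'E'
from h import *
p,d=cams.capture("scene");X=cloud("scene",d);ok=d>0
for n,c,r,(lo,hi) in(("slip",(.396,-.35),.06,(.023,.036)),("stone",(.4885,.0146),.09,(.027,.041)),("strop",(.6115,.1935),.112,(.025,.039)),("puck",(.381,.326),.045,(.029,.043))):
    m=ok&(np.hypot(X[...,0]-c[0],X[...,1]-c[1])<r)&(X[...,2]>lo)&(X[...,2]<hi);print(n,m.sum(),rect(X[m][:,:2]) if m.sum()>5 else 0,np.percentile(X[m][:,2],[5,50,95]).round(4))
cv2.imwrite("pics/fc.png",cv2.resize(p[125:280,180:460],None,fx=2.8,fy=2.8,interpolation=cv2.INTER_CUBIC))
E
```

```text
slip 322 (array([ 396.7, -350.4]), array([99.1, 26.8]), -14.3) [0.0255 0.0295 0.0322]
stone 694 (array([487.4,  12.6]), array([152.7,  57.5]), -7.3) [0.0296 0.0337 0.0364]
strop 927 (array([610.3, 191.4]), array([200.5,  62.7]), -0.9) [0.0268 0.0318 0.0344]
puck 106 (array([383.8, 321.9]), array([50.7, 45.6]), -50.6) [0.0315 0.0354 0.0386]
```

View pics/fc.png

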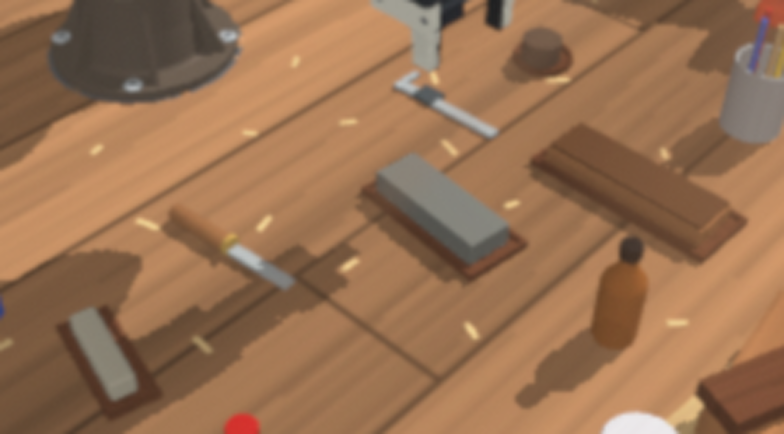

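All four pieces lie flat inside their rims at the right heights (tops at 0.0295, 0.034, 0.032 and 0.035). Nothing is touching the robot.

```bash
python3 -c "
from plant import job;print(job.close_job())"
```

```text
the job is handed in; nothing more can be done
None
```

The job is handed in: slip stone, round stone, bench stone and strop block were taken off the stack in that order and lowered into their trays, with all four lying flat and free inside the rims and the oil bottle and pencil jar not moved.

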